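Put the steel tweezers away in the instrument case and shut it

ROBOT

A 6-joint arm with a two-finger parallel gripper is mounted at the origin on a cart in front of the work surface, level with it; the furniture and walls round the work are solid. World frame = base frame: x ahead of the robot, y to its left, z up, the work surface at z = 0. Lengths are in m, angles in degrees, forces in N, time in s.
With the tool pointing down it reaches from about 0.35 to 0.775 m from the base axis. Payload 5.5 kg.
Tool frame: the origin (TCP) lies on the centre line of the jaws, within the pads' length; the fingertips stand 17 mm ahead of it and the grasp point (between the pads) lies 2 mm behind it; z points along the fingers, y is the direction in which the jaws open and shut (so a half turn about z gives the same grasp; the last joint's range is limited). The gripper opens to 85 mm and grips with 20 to 120 N. Pads are 22 mm wide; open, the fingers measure 114 mm over their backs; the gripper's body (76 mm by 85 mm) begins 54 mm behind the grasp point. The pads swing forward as they close: fully open they stand 13 mm farther back than shut.
Start: joints at [-78.988, 17.945, 2.641, 74.691, 0, 82.002], TCP at [0.187, -0.544, 0.211] pointing down, gripper open.
Joint ranges: [-158.12, 158.12], [-49.38, 96.58], [-58.88, 72.47], [-126.05, 133.96], [-84.25, 85.87], [-180, 180]. Speed limits (degrees/s): [147.25, 147.25, 180, 180, 180, 180].

INTERFACE

Orientations are given as a 3x3 rotation matrix whose columns are the frame's x, y, z axes.
In Python, from station import robot gives the robot as it stands. The module is installed in compiled form; this text tells all that it offers.
- The arm moves only by the tool step_arm, never from a script. Its argument "targets" is a list of rows, each a list of 7 numbers: the shift along the tool's x, y, z in mm, then the turn, a rotation vector about the tool's x, y, z in degrees, then the gripper's target within -1 to 1 (shut at 1, half-way at 0, fully open at -1). A call has 1 to 10 rows; each row is the pose to reach, as a shift and turn from the pose measured when the call began, along the tool's axes at that moment; what a row does not reach only later rows make up. A row lasts 1/10 s, in which the tool goes at most 50 mm and 8.59 degrees, less where a joint would pass 70% of its speed; a pose out of reach is approached as far as the arm can. A call with a gripper value outside its range is refused whole. The fingers move at their own pace and stop on an object; "newtons" is the grip in N (left out, the last holds). Time passes only in rows, so rows that repeat a pose let the fingers close. It gives the time, the measured TCP pose, the force and the opening at its end, in the units of the state.
- robot.observe(): the state, without advancing time (a new reading comes with each control period).
- robot.read_camera(name): name is "side" or "top" or "wrist"; returns a dict with "image" (420x560x3 uint8, blue, green, red), "z_map" (420x560 float32, m along the optical axis (not along the pixel's ray), 0 where there is no reading), "fovy" (degrees; the focal length in pixels is half the picture's height over the tangent of half this angle, whatever the lens; pixels are square), "cx", "cy" (the principal point, pixels), "rvec" (rotation vector, rad) and "tvec" (3), from world to camera coordinates, as OpenCV has them. Camera axes: x right, y down, z forward; pixel columns grow to the right and rows downward; lengths in m; the calibration is good to about 2 mm. A picture is of the moment at which its call begins.
- robot.job_done(): hands the job in, once; it reports no verdict.
The state is a dict: "time": time; "qpos": joint angles; "dq": joint speeds; "joint_efforts": joint torques, N m; "tool_pos": TCP position; "eef_rot": TCP orientation; "force": force on the tool from outside, world axes, zero at the start; "moment": the same for the moment, N m; "opening": finger opening in m.
Only numpy, scipy, OpenCV 4.12 (cv2) and the standard library are available. Lean on these libraries where they do the work, as an engineer would, in place of code of your own. Each camera call takes 0.05 s, during which the arm holds its last target.

TASK

Take the steel tweezers that lie on the bare worktop in the row with the two marker pens and lay them flat inside the open instrument case so that nothing of them stands above the rim, let go of them, then close the lid fully. Leave the dissecting needle of that row where it lies.

Things in the scene. Friction and masses are not known exactly. Their poses are not given: they have to be found in the camera images.
- tweezers: Steel-grey tweezers lying on the worktop, 118 mm long (own y axis), 11 mm wide (x), 10 mm high (z), 16 g. Origin: centre of the underside; grasp there, across the 11 mm. Their place among the pens and the needle, and their direction, vary.
- case: Dark teal instrument case with a blue lining, fixed to the worktop; place and yaw (within 15 degrees) vary. Outside 158 (own x) x 148 (y) x 40 mm high (z), walls 4 mm, inside 150 x 140 mm; the lined floor is 10 mm above the worktop, so the inside is 30 mm deep. Origin: centre of the underside; own x points away from the robot to the hinge.
- case_lid (a joint): Lid angle, rad: 0 closed on the rim, 1.57 upright, 1.95 stop; starts at 1.6 to 1.85, leaning away from the robot. Hinge line: along case y at x = +79, z = 40 mm in its frame. Lid: slab 158 mm long from the hinge, 148 wide, 10 thick (outer side up when closed, far side when open), steel tab 10 mm beyond its free edge. It stays where left; 1 to 3 N at the edge moves it: push it over from behind, press it down.
- needle: Dissecting needle, a bystander: black handle and thin steel point, 140 mm long (own y) and 8 mm thick, lying on the worktop. Origin: centre of the underside. A black and a blue marker pen (132 mm long, 13 mm thick) lie beside it.

How it is judged (in metres and radians):
On the way, in this order (a step that is already met when the one before it is completed fails the run):
1. the tweezers lie flat inside the case, below the rim and let go, with the lid still open (x of tweezers in the frame of case between -0.06 and 0.06 m and y of tweezers in the frame of case between -0.065 and 0.065 m and z of tweezers in the frame of case between 0.004 and 0.024 m and angle between tweezers's own y axis and vertical between 1.45 and 1.69 rad and value of joint case_lid above 1 rad and contact force between tweezers and the fingers below 0.05 N and linear speed of tweezers below 0.03 m/s), for 0.2 s.
2. the lid is closed (value of joint case_lid below 0.06 rad), for 0.2 s.
At the end, for the whole second after the job is handed in: The tweezers lie at rest inside the case, flat within 7 degrees, and the lid is closed to within 0.06 rad (about 10 mm at its free edge) (x of tweezers in the frame of case between -0.06 and 0.06 m and y of tweezers in the frame of case between -0.065 and 0.065 m and z of tweezers in the frame of case between 0.004 and 0.024 m and angle between tweezers's own y axis and vertical between 1.45 and 1.69 rad and value of joint case_lid below 0.06 rad and linear speed of tweezers below 0.03 m/s); the robot touches nothing.
It fails at once if the needle is moved more than 30 mm (distance of needle from where it was at the start of the episode above 0.03 m).
It also fails if it takes over 56 s, if anything falls off the work surface, if the arm or the gripper's body presses on something with over 40 N, if the wrist force passes 120 N, or if a joint passes its speed limit or range.

## Working session

There is one attempt and no reset: what is moved stays moved. The work goes in short steps, Python scripts to look and compute and a tool call to move; the robot and the scene stay as the last step left them, time stands still between calls to the robot, and variables do not carry over. Pictures are saved under pics/ and viewed, and the job is handed in when it is done.

Besides the shell and the picture viewer there is one more tool, called by a JSON object that holds its "name" and its "arguments". step_arm: Moves the arm, as the interface text tells. Its arguments: {"type":"object","properties":{"targets":{"type":"array"},"newtons":{"type":"number"}},"required":["targets"]}

```bash
mkdir -p pics; cat > h.py <<'E'
import numpy as np,cv2
from station import robot
def cam(n,save=None):
    d=robot.read_camera(n)
    if save: cv2.imwrite('pics/'+save,d['image'])
    im=d['image'];H=im.shape[0]
    f=H/2/np.tan(np.radians(d['fovy'])/2)
    R=cv2.Rodrigues(np.array(d['rvec'],float))[0];t=np.array(d['tvec'],float).ravel()
    d.update(f=f,R=R,t=t,C=-R.T@t);return d
def plane(d,u,v,z):
    r=d['R'].T@np.array([(u-d['cx'])/d['f'],(v-d['cy'])/d['f'],1]);C=d['C']
    return C+r*(z-C[2])/r[2]
def cloud(d):
    z=d['z_map'];v,u=np.indices(z.shape)
    p=np.stack([(u-d['cx'])/d['f']*z,(v-d['cy'])/d['f']*z,z],-1)
    return (p-d['t'])@d['R']
def proj(d,P):
    c=d['R']@np.asarray(P)+d['t'];return d['cx']+d['f']*c[0]/c[2],d['cy']+d['f']*c[1]/c[2]
E
python3 - <<'E'
from h import *
for n in ['top','side']:
    d=cam(n,n+'0.png');print(n,d['C'],d['f'],d['R'])
print(robot.observe())
E
```

```text
top [0.3373517  0.11465383 0.93784786] 453.39216858774245 [[-0.01511936 -0.99988519  0.00100317]
 [-0.98079165  0.0146355  -0.19450847]
 [ 0.19447146 -0.00392475 -0.98090033]]
side [0.41509436 0.96493374 0.63234791] 413.2225818352117 [[-0.99040781 -0.13816947  0.00125539]
 [-0.07572928  0.53518825 -0.84133145]
 [ 0.11557445 -0.83335631 -0.54051809]]
{'time': 0.1, 'qpos': array([-7.89886144e+01,  1.79854126e+01,  2.58275122e+00,  7.46923713e+01,
       -1.01545213e-03,  8.20002247e+01]), 'dq': array([-0.01240189, -0.01668899,  0.10156448, -0.00028913,  0.049347  ,
       -0.01837274]), 'joint_efforts': array([ 2.28119410e-03, -4.81725705e+01,  2.99245083e+01,  1.26960591e-02,
       -8.16201191e-05, -1.13450992e-05]), 'tool_pos': array([ 0.18718283, -0.54314203,  0.21040367]), 'eef_rot': array([[ 9.45455169e-01,  3.25752070e-01, -3.34202077e-04],
       [ 3.25752171e-01, -9.45453797e-01,  1.62470990e-03],
       [ 2.13279990e-04, -1.64495743e-03, -9.99998624e-01]]), 'force': array([-0.87978953,  0.25394682, -0.10416259]), 'moment': array([-0.05162901,  0.00612195, -0.00096709]), 'opening': 0.0853884555967794}
```

View pics/top0.png

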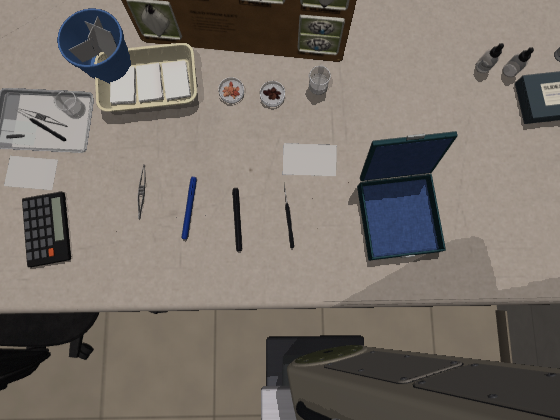

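View pics/side0.png

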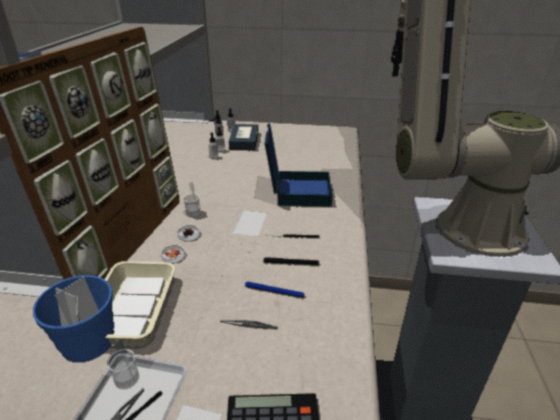

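The top view shows the row: tweezers at about (142,192), blue pen (189,208), black pen (237,219), needle (289,220), and the case at (400,217) with its lid open behind it. A second pair of tweezers sits in the tray at (40,118); it isn't the one wanted. Next I'll measure.

```bash
python3 - <<'E'
from h import *
d=cam('top');im=d['image'];g=im.astype(int)
P=cloud(d)
# tweezers mask
roi=(slice(155,228),slice(120,165))
gray=cv2.cvtColor(im,cv2.COLOR_BGR2GRAY)
m=(gray<125).astype(np.uint8);mm=np.zeros_like(m);mm[roi]=m[roi]
n,l,s,c=cv2.connectedComponentsWithStats(cv2.dilate(mm,np.ones((3,3))));print(s[1:],c[1:])
v,u=np.nonzero(mm);pts=np.array([plane(d,a,b,.005) for a,b in zip(u,v)])[:,:2]
r=cv2.minAreaRect(pts.astype(np.float32));print(r);
print('ends',pts[v.argmin()],pts[v.argmax()],P[v,u,2].mean())
# width profile
for row in range(v.min(),v.max()+1,4):print(row,u[v==row].min(),u[v==row].max(),end='; ')
cv2.imwrite('pics/tw.png',cv2.resize(im[150:235,100:200],None,fx=6,fy=6,interpolation=cv2.INTER_CUBIC))
# case
b=im[:,:,0].astype(int);rr=im[:,:,2].astype(int)
cs=(b-rr>12).astype(np.uint8);cs[:, :345]=0;cs[:,470:]=0;cs[:120]=0;cs[290:]=0
v,u=np.nonzero(cs);p=P[v,u]
rim=p[abs(p[:,2]-.04)<.004];fl=p[abs(p[:,2]-.01)<.003];hi=p[p[:,2]>.06]
for nme,q in(('rim',rim),('floor',fl)):
    print(nme,len(q),q[:,2].mean(),cv2.minAreaRect(q[:,:2].astype(np.float32)))
print(len(hi),hi.max(0),hi.min(0))
cv2.imwrite('pics/case.png',cv2.resize(im[120:275,340:470],None,fx=4,fy=3.8,interpolation=cv2.INTER_CUBIC))
E
```

```text
[[137 163  11  58 432]] [[141.46296296 191.31481481]]
((0.5470998883247375, 0.4099060893058777), (0.016547182574868202, 0.11847321689128876), 85.07673645019531)
ends [0.60633916 0.40915388] [0.4878346  0.41211993] 0.005174009533503716
164 143 144; 168 143 144; 172 142 145; 176 141 145; 180 140 145; 184 139 146; 188 138 144; 192 138 144; 196 138 144; 200 138 144; 204 138 142; 208 138 142; 212 138 142; 216 138 140; rim 493 0.04053733141713339 ((0.4827421307563782, -0.1257358193397522), (0.15976616740226746, 0.14849935472011566), 5.6951751708984375)
floor 4064 0.010708060845977625 ((0.4831513464450836, -0.12434013187885284), (0.14966467022895813, 0.14551299810409546), 5.964515686035156)
2678 [0.60130377 0.11465383 0.93784786] [ 0.3373517  -0.18870957  0.06018528]
```

View pics/tw.png

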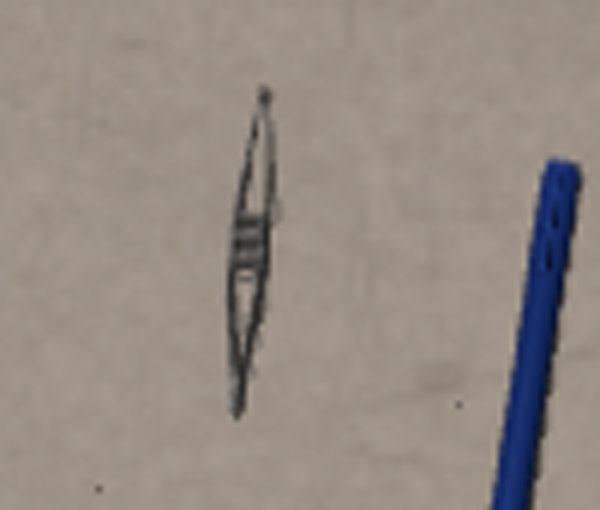

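View pics/case.png

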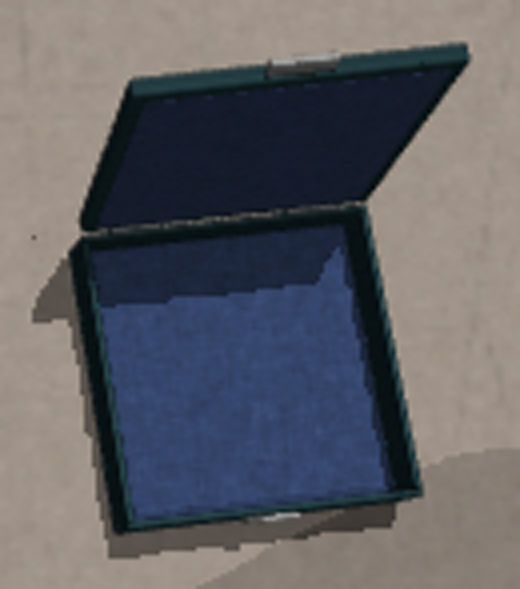

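```bash
python3 - <<'E'
from h import *
d=cam('top')
a=plane(d,144,165,.005);b=plane(d,139.7,219,.005);m=plane(d,141.5,190.5,.005)
w=a-b;print('tw',a,b,m,(a+b)/2,'len',np.linalg.norm(w),'dir',np.degrees(np.arctan2(w[1],w[0])))
c={k:plane(d,340+x/4,120+y/3.8,.04)[:2] for k,(x,y) in dict(fl=(115,532),fr=(422,495),bl=(75,240),br=(365,207)).items()}
for k in c:print(k,c[k])
ang=lambda q:np.degrees(np.arctan2(q[1],q[0]))
print(sum(c.values())/4,ang(c['bl']-c['fl']),ang(c['br']-c['fr']),ang(c['fl']-c['fr'])-90,ang(c['bl']-c['br'])-90)
for k,l in (('fl','fr'),('bl','br'),('fl','bl'),('fr','br')):print(np.linalg.norm(c[k]-c[l]))
P=cloud(d);q=[]
im=d['image']
lid=P[136:172,370:450].reshape(-1,3);lid=lid[(lid[:,2]>.06)&(lid[:,2]<.25)]
n=np.linalg.svd(lid-lid.mean(0),full_matrices=False)[2][2];n*=np.sign(-n[0]);print('lid n',n,len(lid),'angle',90+np.degrees(np.arctan2(n[2],-n[0])),lid[:,2].max(),lid.max(0))
# side view tweezers
s=cam('side');cv2.imwrite('pics/s_tw.png',cv2.resize(s['image'][305:340,205:295],None,fx=7,fy=7,interpolation=cv2.INTER_CUBIC))
for p in (a,b,m):print(proj(s,p))
R=robot.observe();
E
```

```text
tw [0.60409895 0.4069251  0.005     ] [0.48781282 0.41066445 0.005     ] [0.54851319 0.40970134 0.005     ] [0.54595588 0.40879478 0.005     ] len 0.11634623758962719 dir -1.8417962825893435
fl [ 0.39375004 -0.05484495]
fr [ 0.41057779 -0.20755367]
bl [ 0.54931753 -0.04252562]
br [ 0.56532815 -0.19150877]
[ 0.47974338 -0.12410825] 4.52778194224375 5.919419191254723 6.288341063473695 6.133807818814759
0.1536330982038094
0.14984098150462513
0.15605450508007032
0.15557992631799264
lid n [-0.97903377 -0.09567541  0.17983074] 2514 angle 100.40817633200507 0.20751935809954825 [ 0.59491988 -0.04105806  0.20751936]
(np.float64(219.7050212843516), np.float64(319.7101297894235))
(np.float64(277.10454210623095), np.float64(327.42635622016735))
(np.float64(246.75497888736695), np.float64(323.7392334856042))
```

View pics/s_tw.png

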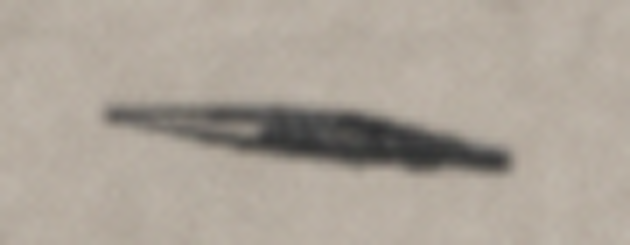

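{"name": "step_arm", "arguments": {"targets": [[29,-35,0,0,0,-8,-1],[58,-70,0,0,0,-16,-1],[87,-105,0,0,0,-24,-1],[116,-140,0,0,0,-32,-1],[145,-175,0,0,0,-40,-1],[174,-210,0,0,0,-48,-1],[203,-245,0,0,0,-56,-1],[232,-280,0,0,0,-64,-1],[261,-315,0,0,0,-72,-1],[290,-350,0,0,0,-80,-1]]}}

```text
time: 1.25
tool_pos: [0.3477, -0.1164, 0.2113]
eef_rot: [[-0.162, 0.987, 0.001], [0.987, 0.162, 0.0], [0.0, 0.001, -1.0]]
force: [0.3, -0.3, 0.2]
opening: 0.0853
```

```bash
cat >> h.py <<'E'
def goal(p,yaw,s=None):
    o=robot.observe();R=o['eef_rot'];
    c,sn=np.cos(np.radians(yaw)),np.sin(np.radians(yaw))
    G=np.array([[c,sn,0],[sn,-c,0],[0,0,-1.]])
    print('shift mm',np.round((R.T@(np.array(p)-o['tool_pos']))*1000,1),'rot',np.round(np.degrees(cv2.Rodrigues(R.T@G)[0].ravel()),1),o['tool_pos'].round(4),o['qpos'].round(1),'F',o['force'].round(1),o['opening'].round(4),o['time'])
E
python3 -c "
from h import *
goal([.546,.409,.13],178.2)"
```

```text
Traceback (most recent call last):
  File "h.py", line 23, in goal
    print('shift mm',np.round((R.T@(np.array(p)-o['tool_pos']))*1000,1),'rot',np.round(np.degrees(cv2.Rodrigues(R.T@G)[0].ravel()),1),o['tool_pos'].round(4),o['qpos'].round(1),'F',o['force'].round(1),o['opening'].round(4),o['time'])
                                                                                                                                                                                                        ^^^^^^^^^^^^^^^^^^
AttributeError: 'float' object has no attribute 'round'
```

```bash
sed -i "s/o\['opening'\].round(4)/round(o['opening'],4)/" h.py
python3 -c "
from h import *
goal([.546,.409,.13],178.2)"
```

```text
shift mm [486.4 280.6  81.7] rot [  0.    0.  -78.9] [ 0.3477 -0.1164  0.2113] [-31.1  -5.4 -23.9  71.5   0.   49.6] F [ 0.3 -0.3  0.2] 0.0853 1.25
```

{"name": "step_arm", "arguments": {"targets": [[39,22,0,0,0,-8,-1],[78,45,0,0,0,-16,-1],[117,67,0,0,0,-24,-1],[156,90,0,0,0,-32,-1],[195,112,0,0,0,-39.5,-1],[234,135,0,0,0,-47.5,-1],[273,157,0,0,0,-55.5,-1],[312,180,0,0,0,-63,-1],[351,202,10,0,0,-71,-1],[390,225,25,0,0,-79,-1]]}}

```text
time: 2.25
tool_pos: [0.5076, 0.3072, 0.1872]
eef_rot: [[-1.0, 0.023, 0.003], [0.023, 1.0, 0.001], [-0.003, 0.001, -1.0]]
force: [1.0, -0.2, 0.0]
opening: 0.0853
```

```bash
python3 -c "
from h import *
goal([.546,.409,.13],178.2)"
```

```text
shift mm [-35.8 102.6  57.4] rot [0.1 0.2 0.5] [0.5076 0.3072 0.1872] [23.4 20.2  2.5 72.1 -0.  24.8] F [ 1.  -0.2  0. ] 0.0853 2.25
```

{"name": "step_arm", "arguments": {"targets": [[-12,35,20,0,0,0.5,0],[-24,70,40,0,0,0.5,0],[-36,103,57,0,0,0.5,0],[-36,103,57,0,0,0.5,0],[-36,103,57,0,0,0.5,0]]}}

```text
time: 2.75
tool_pos: [0.5454, 0.4095, 0.1288]
eef_rot: [[-1.0, 0.031, 0.001], [0.031, 1.0, -0.001], [-0.001, -0.001, -1.0]]
force: [0.6, -0.4, 0.8]
opening: 0.043
```

```bash
python3 -c "
from h import *
goal([.546,.409,.019],178.2)
d=cam('wrist','w1.png')
for p in ([.6041,.4069,.005],[.4878,.4107,.005]):print(proj(d,p))
m=cv2.cvtColor(d['image'],cv2.COLOR_BGR2GRAY)
"
```

```text
shift mm [ -0.6  -0.4 109.8] rot [-0.  0.  0.] [0.5454 0.4095 0.1288] [30.2 31.7 12.2 70.4 -0.  32. ] F [ 0.6 -0.4  0.8] 0.043 2.75
(np.float64(278.7957367757906), np.float64(260.1463418608664))
(np.float64(279.08599199543386), np.float64(124.81578081564756))
```

View pics/w1.png

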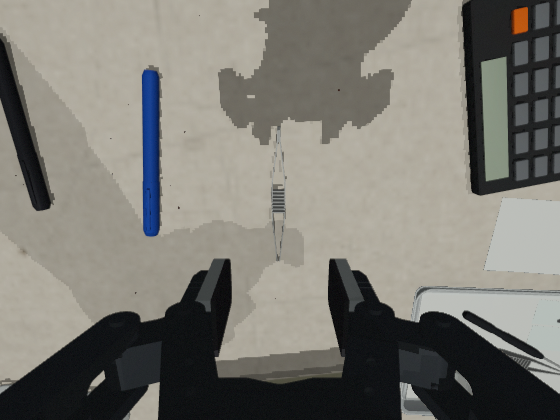

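The wrist view shows the tweezers from (278,125) to (278,260). That matches the projection of my measured ends, and they are centred between the jaws. I'll descend and grip.

{"name": "step_arm", "arguments": {"targets": [[-0.5,-0.5,35,0,0,0,0],[-0.5,-0.5,70,0,0,0,0.2],[-0.5,-0.5,95,0,0,0,0.3],[-0.5,-0.5,105,0,0,0,0.4],[-0.5,-0.5,109,0,0,0,0.4],[-0.5,-0.5,109,0,0,0,0.4]], "newtons": 25}}

```text
time: 3.4
tool_pos: [0.5472, 0.4083, 0.0225]
eef_rot: [[-0.999, 0.033, 0.003], [0.033, 0.999, 0.001], [-0.003, 0.001, -1.0]]
force: [0.5, -0.3, -0.5]
opening: 0.0256
```

{"name": "step_arm", "arguments": {"targets": [[0,0,0,0,0,0,1],[0,0,0,0,0,0,1],[0,0,0,0,0,0,1],[0,0,0,0,0,0,1],[0,0,0,0,0,0,1]], "newtons": 25}}

```text
time: 3.9
tool_pos: [0.5473, 0.4084, 0.0228]
eef_rot: [[-0.999, 0.032, 0.004], [0.032, 0.999, 0.001], [-0.004, 0.001, -1.0]]
force: [0.1, 0.2, 0.6]
opening: -0.0004
```

```bash
python3 -c "
from h import *
goal([.546,.409,.017],178.2)
d=cam('wrist','w2.png')
s=cam('side');cv2.imwrite('pics/s2.png',cv2.resize(s['image'][250:350,180:320],None,fx=5,fy=5,interpolation=cv2.INTER_CUBIC))
"
```

```text
shift mm [1.3 0.5 5.8] rot [ 0.1  0.2 -0.1] [0.5473 0.4084 0.0228] [30.  35.4  3.1 57.4 -0.  31.9] F [0.1 0.2 0.6] -0.0004 3.9
```

View pics/w2.png

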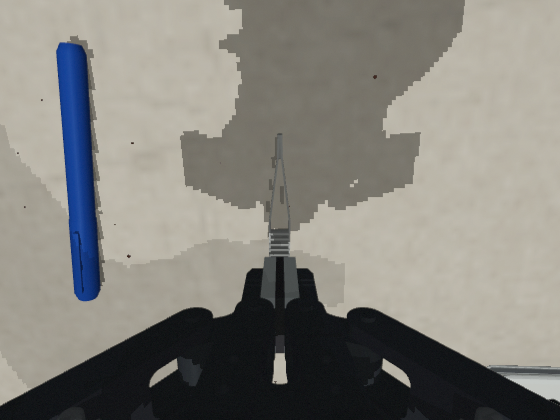

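View pics/s2.png

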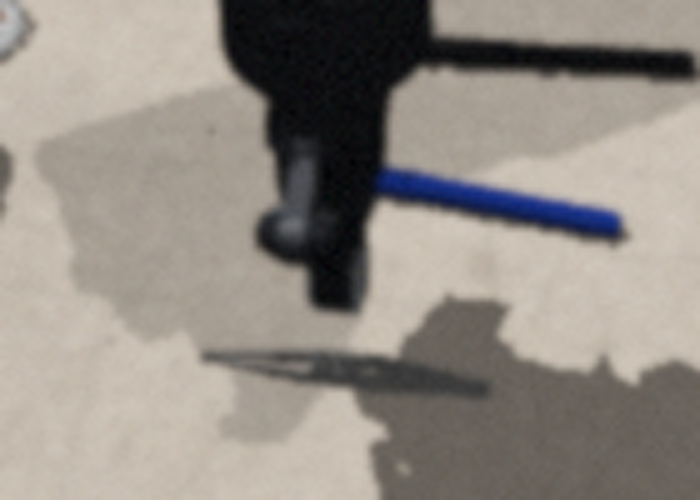

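```bash
python3 -c "
from h import *
o=robot.observe();T=o['tool_pos'];
s=cam('side');w=cam('wrist');t=cam('top','t2.png')
for dz in (0,.017):
  p=T+np.array([0,0,-dz]);print(dz,proj(s,p),proj(w,p),proj(t,p))
for p in ([.6041,.4069,.005],[.4878,.4107,.005]):print(proj(w,p),proj(s,p))
P=cloud(s);b=P[300:326,240:256]
for v in range(296,330,2):print(v,[tuple(P[v,u].round(3)) for u in (244,247,250)])
"
```

```text
0 (np.float64(247.253395602676), np.float64(317.066942814457)) (np.float64(279.6965580569151), np.float64(256.59664555867994)) (np.float64(139.5302300524474), np.float64(189.30200419353454))
0.017 (np.float64(247.556326140184), np.float64(323.1149651905004)) (np.float64(279.6589793305334), np.float64(243.70665194521843)) (np.float64(142.0386615641074), np.float64(191.07121471072347))
(np.float64(280.2415571540965), np.float64(332.5316492575284)) (np.float64(219.7076470695103), np.float64(319.7006316280862))
(np.float64(280.61220378818433), np.float64(132.60288308881934)) (np.float64(277.10858866305523), np.float64(327.4409920188226))
296 [(np.float64(0.537), np.float64(0.466), np.float64(0.136)), (np.float64(0.535), np.float64(0.454), np.float64(0.124)), (np.float64(0.537), np.float64(0.422), np.float64(0.093))]
298 [(np.float64(0.537), np.float64(0.468), np.float64(0.133)), (np.float64(0.535), np.float64(0.454), np.float64(0.12)), (np.float64(0.535), np.float64(0.433), np.float64(0.099))]
300 [(np.float64(0.537), np.float64(0.47), np.float64(0.13)), (np.float64(0.535), np.float64(0.
[... 1921 characters left out ...]
 np.float64(0.409), np.float64(0.009)), (np.float64(0.548), np.float64(0.407), np.float64(0.007)), (np.float64(0.542), np.float64(0.408), np.float64(0.009))]
324 [(np.float64(0.554), np.float64(0.411), np.float64(0.005)), (np.float64(0.548), np.float64(0.412), np.float64(0.007)), (np.float64(0.541), np.float64(0.413), np.float64(0.009))]
326 [(np.float64(0.554), np.float64(0.413), np.float64(0.001)), (np.float64(0.547), np.float64(0.414), np.float64(0.003)), (np.float64(0.541), np.float64(0.413), np.float64(0.004))]
328 [(np.float64(0.553), np.float64(0.416), np.float64(-0.0)), (np.float64(0.547), np.float64(0.416), np.float64(0.0)), (np.float64(0.541), np.float64(0.416), np.float64(0.001))]
```

The jaws shut on nothing: opening is 0. The side camera's depth puts the fingertips at about z = 0.043, while the reported TCP (0.0228) implies 0.006. I'll check that against the wrist depth and the top view before going lower.

```bash
python3 -c "
from h import *
w=cam('wrist');P=cloud(w);o=robot.observe()
print(w['C'],o['tool_pos'])
for (u,v) in ((270,262),(290,262),(270,270),(290,270),(270,285),(290,300),(255,275),(305,275),(262,295),(279,205),(279,245),(230,180),(150,320),(410,330)):print(u,v,P[v,u].round(3),w['z_map'][v,u])
t=cam('top');P=cloud(t);print(P[180:200:4,130:150:3,2].round(3))
"
```

```text
[0.47398749 0.41044503 0.18498176] [0.54715043 0.408321   0.02243234]
270 262 [0.536 0.405 0.052] 0.1451221
290 262 [0.536 0.413 0.053] 0.14418629
270 270 [0.536 0.405 0.059] 0.13813983
290 270 [0.537 0.413 0.059] 0.13906397
270 285 [0.536 0.405 0.071] 0.12665215
290 300 [0.537 0.412 0.08 ] 0.118639864
255 275 [0.54  0.399 0.056] 0.14308158
305 275 [0.541 0.419 0.055] 0.14349142
262 295 [0.536 0.403 0.078] 0.12018174
279 205 [ 0.527  0.409 -0.   ] 0.19233844
279 245 [0.546 0.408 0.009] 0.18938759
230 180 [ 0.512  0.383 -0.   ] 0.18861757
150 320 [0.596 0.329 0.   ] 0.21284679
410 330 [0.536 0.445 0.1  ] 0.09888925
[[ 0.149  0.146  0.148  0.103  0.119  0.131  0.139]
 [ 0.125  0.102  0.096  0.104  0.116  0.122  0.121]
 [ 0.086  0.084  0.063  0.093  0.009  0.001 -0.   ]
 [-0.001  0.004  0.002  0.01   0.009  0.002  0.001]
 [ 0.001  0.001  0.003  0.001  0.001 -0.001  0.001]]
```

```bash
python3 -c "
from h import *
s=cam('side');cv2.imwrite('pics/s3.png',cv2.resize(s['image'][150:360,140:340],None,fx=3,fy=2.8,interpolation=cv2.INTER_CUBIC))"
```

```text
(no output)
```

View pics/s3.png

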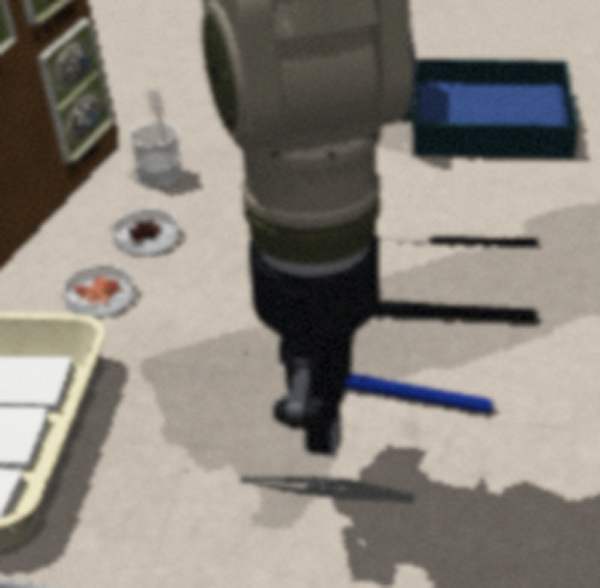

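All three views agree the jaw tips really stand about 43 mm above the worktop. The actual tips are about 37 mm further back than the description says, so I'll go by what I measure. I'll open the jaws, lower in stages and re-measure.

{"name": "step_arm", "arguments": {"targets": [[0,0,0,0,0,0,0.4],[0,0,0,0,0,0,0.4],[0,0,0,0,0,0,0.4],[0,0,10,0,0,0,0.4],[0,0,18,0,0,0,0.4],[0,0,25,0,0,0,0.4],[0,0,27,0,0,0,0.4],[0,0,27,0,0,0,0.4]]}}

```text
time: 5.1
tool_pos: [0.5467, 0.408, -0.0055]
eef_rot: [[-0.999, 0.033, 0.002], [0.033, 0.999, 0.0], [-0.002, 0.0, -1.0]]
force: [0.5, 0.2, -0.1]
opening: 0.0254
```

```bash
python3 -c "
from h import *
goal([.546,.409,.019],178.2)
s=cam('side');P=cloud(s)
cv2.imwrite('pics/s4.png',cv2.resize(s['image'][270:340,190:310],None,fx=6,fy=6,interpolation=cv2.INTER_CUBIC))
for v in range(306,334,1):print(v,[tuple(map(float,P[v,u].round(3))) for u in (247,250)])
"
```

```text
shift mm [  0.7   1.  -24.5] rot [ 0.   0.1 -0.1] [ 0.5467  0.408  -0.0055] [30.  36.9  1.3 54.4 -0.  31.9] F [ 0.5  0.2 -0.1] 0.0254 5.1
306 [(0.535, 0.459, 0.105), (0.535, 0.432, 0.078)]
307 [(0.535, 0.458, 0.102), (0.536, 0.431, 0.075)]
308 [(0.535, 0.458, 0.099), (0.535, 0.436, 0.077)]
309 [(0.535, 0.458, 0.097), (0.535, 0.434, 0.072)]
310 [(0.535, 0.457, 0.094), (0.535, 0.433, 0.069)]
311 [(0.535, 0.459, 0.093), (0.535, 0.435, 0.068)]
312 [(0.534, 0.462, 0.094), (0.535, 0.434, 0.065)]
313 [(0.535, 0.46, 0.089), (0.535, 0.435, 0.064)]
314 [(0.535, 0.461, 0.088), (0.535, 0.436, 0.062)]
315 [(0.535, 0.462, 0.087), (0.535, 0.436, 0.059)]
316 [(0.535, 0.461, 0.083), (0.533, 0.445, 0.066)]
317 [(0.535, 0.46, 0.08), (0.533, 0.446, 0.065)]
318 [(0.536, 0.458, 0.075), (0.533, 0.446, 0.062)]
319 [(0.537, 0.456, 0.069), (0.537, 0.427, 0.039)]
320 [(0.537, 0.454, 0.065), (0.538, 0.426, 0.035)]
321 [(0.542, 0.434, 0.04), (0.538, 0.427, 0.033)]
322 [(0.542, 0.435, 0.039), (0.538, 0.427, 0.03)]
323 [(0.542, 0.435, 0.035), (0.538, 0.428, 0.029)]
324 [(0.542, 0.433, 0.031), (0.538, 0.427, 0.025)]
325 [(0.542, 0.436, 0.031), (0.538, 0.429, 0.025)]
326 [(0.542, 0.436, 0.029), (0.538, 0.428, 0.02)]
327 [(0.543, 0.432, 0.021), (0.415, 0.965, 0.632)]
328 [(0.547, 0.414, -0.002), (0.541, 0.415, 0.0)]
329 [(0.547, 0.417, -0.001), (0.541, 0.417, -0.001)]
330 [(0.546, 0.42, -0.001), (0.54, 0.419, -0.001)]
331 [(0.545, 0.424, 0.001), (0.54, 0.422, -0.0)]
332 [(0.546, 0.424, -0.002), (0.539, 0.425, 0.0)]
333 [(0.544, 0.429, 0.001), (0.539, 0.428, 0.0)]
```

View pics/s4.png

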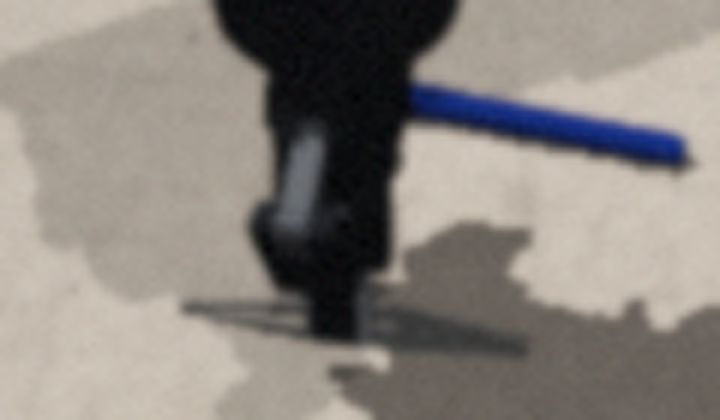

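{"name": "step_arm", "arguments": {"targets": [[0,1,5,0,0,0,0.4],[0,1,10,0,0,0,0.4],[0,1,13,0,0,0,0.4],[0,1,13,0,0,0,0.4],[0,1,13,0,0,0,1],[0,1,13,0,0,0,1],[0,1,13,0,0,0,1],[0,1,13,0,0,0,1]], "newtons": 30}}

```text
time: 5.95
tool_pos: [0.5472, 0.4093, -0.0178]
eef_rot: [[-0.999, 0.033, 0.003], [0.033, 0.999, 0.001], [-0.003, 0.001, -1.0]]
force: [0.9, 0.6, 0.1]
opening: 0.01
```

The opening stopped at 10 mm, so the tweezers are held. Lifting.

{"name": "step_arm", "arguments": {"targets": [[0,0,-10,0,0,0,1],[0,0,-40,0,0,0,1],[0,0,-80,0,0,0,1],[0,0,-120,0,0,0,1],[0,0,-150,0,0,0,1],[0,0,-150,0,0,0,1]]}}

```text
time: 6.55
tool_pos: [0.5497, 0.411, 0.1394]
eef_rot: [[-0.999, 0.032, 0.012], [0.032, 0.999, 0.006], [-0.012, 0.007, -1.0]]
force: [0.3, -0.0, 0.3]
opening: 0.0104
```

```bash
python3 -c "
from h import *
d=cam('wrist','w5.png')
s=cam('side');cv2.imwrite('pics/s5.png',cv2.resize(s['image'][150:360,140:340],None,fx=3,fy=2.8,interpolation=cv2.INTER_CUBIC))
goal([.43,-.12,.13],95)
"
```

```text
shift mm [ 100.1 -533.1    2.1] rot [ 0.3  0.2 83.1] [0.5474 0.4096 0.1339] [30.1 31.5 12.5 70.7 -0.  32. ] F [-0.4 -0.2 -0.4] 0.01 6.65
```

View pics/s5.png

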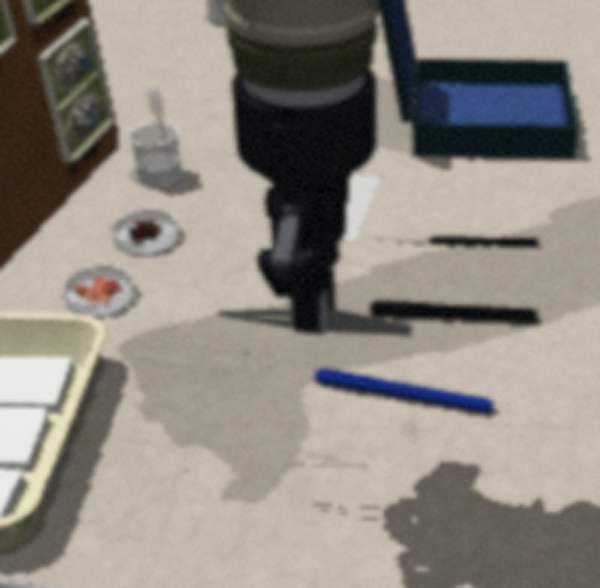

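View pics/w5.png

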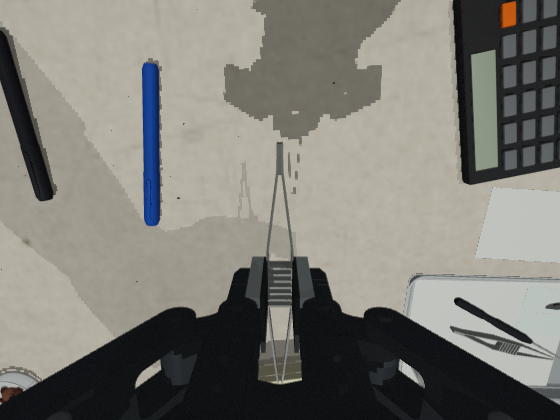

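Held level and centred, with the pens and needle undisturbed. Moving over the case with the tweezers along the case's x axis.

```bash
python3 -c "
from h import *
goal([.479,-.1245,.134],185.8)
"
```

```text
shift mm [  51.  -536.    -1.7] rot [ 0.1  0.3 -7.7] [0.5474 0.4096 0.1339] [30.1 31.5 12.5 70.7 -0.  32. ] F [-0.4 -0.2 -0.4] 0.01 6.65
```

{"name": "step_arm", "arguments": {"targets": [[4,-40,0,0,0,-1,1],[8,-80,0,0,0,-2,1],[12,-120,0,0,0,-3,1],[16,-160,0,0,0,-4,1],[20,-200,0,0,0,-5,1],[24,-240,0,0,0,-6,1],[28,-280,0,0,0,-7,1],[32,-320,0,0,0,-7.5,1],[36,-360,0,0,0,-7.5,1],[40,-400,0,0,0,-7.5,1]]}}

```text
time: 7.65
tool_pos: [0.4926, 0.0098, 0.1311]
eef_rot: [[-0.995, -0.098, 0.002], [-0.098, 0.995, 0.003], [-0.003, 0.002, -1.0]]
force: [0.5, -0.1, 0.0]
opening: 0.0103
```

```bash
python3 -c "
from h import *
goal([.479,-.1245,.134],185.8)
"
```

```text
shift mm [  26.7 -132.3   -3.3] rot [ 0.1  0.2 -0.2] [0.4926 0.0098 0.1311] [ -8.3  11.1 -17.9  60.9   0.2 -14. ] F [ 0.5 -0.1  0. ] 0.0103 7.65
```

{"name": "step_arm", "arguments": {"targets": [[9,-44,0,0,0,0,1],[18,-88,0,0,0,0,1],[27,-125,0,0,0,0,1],[27,-132,0,0,0,0,1],[27,-132,0,0,0,0,1]]}}

```text
time: 8.15
tool_pos: [0.4777, -0.125, 0.1295]
eef_rot: [[-0.995, -0.095, 0.0], [-0.095, 0.995, 0.004], [-0.001, 0.004, -1.0]]
force: [-0.4, 1.3, 0.1]
opening: 0.0101
```

```bash
python3 -c "
from h import *
goal([.479,-.1245,-.007],185.8)
d=cam('wrist','w6.png');cam('top','t6.png')
"
```

```text
shift mm [ -1.3  -0.2 136.5] rot [ 0.2  0.  -0.3] [ 0.4777 -0.125   0.1295] [-24.1  11.5 -17.7  60.9   0.2 -29.6] F [-0.4  1.3  0.1] 0.0101 8.15
```

View pics/w6.png

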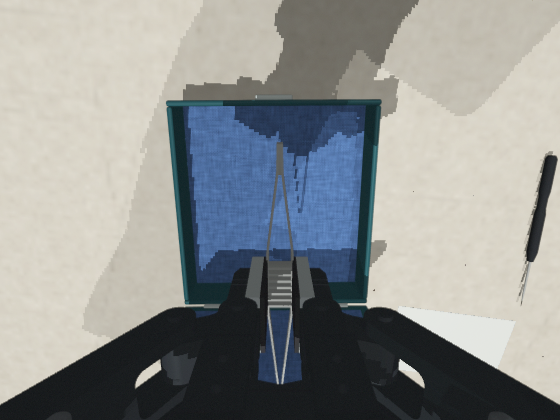

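View pics/t6.png

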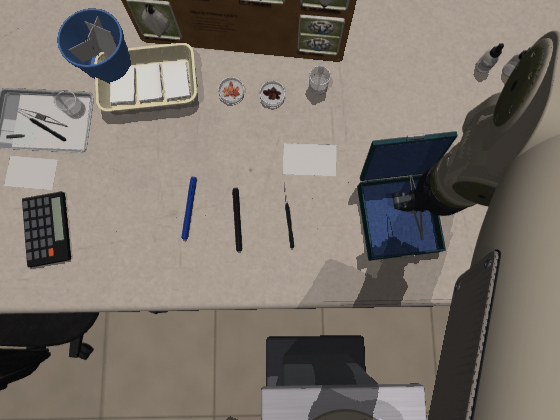

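The wrist view shows the tweezers (280,140 to 280,380) centred between the case's side walls (inner faces about 187 and 365). Lowering.

{"name": "step_arm", "arguments": {"targets": [[-1,0,30,0,0,0,1],[-1,0,60,0,0,0,1],[-1,0,90,0,0,0,1],[-1,0,115,0,0,0,1],[-1,0,123,0,0,0,1],[-1,0,128,0,0,0,1],[-1,0,131,0,0,0,1],[-1,0,131,0,0,0,1]]}}

```text
time: 9.05
tool_pos: [0.4798, -0.1225, -0.0004]
eef_rot: [[-0.995, -0.099, 0.002], [-0.099, 0.995, 0.004], [-0.002, 0.003, -1.0]]
force: [-0.1, -0.1, -0.0]
opening: 0.0104
```

```bash
python3 -c "
from h import *
goal([.479,-.1245,-.006],185.8)
s=cam('side');cv2.imwrite('pics/s7.png',cv2.resize(s['image'][110:230,220:360],None,fx=5,fy=5,interpolation=cv2.INTER_CUBIC))
"
```

```text
shift mm [ 1.  -1.9  5.6] rot [ 0.2  0.1 -0.1] [ 4.798e-01 -1.225e-01 -4.000e-04] [-23.8  19.1 -28.2  42.8   0.2 -29.5] F [-0.1 -0.1 -0. ] 0.0104 9.05
```

View pics/s7.png

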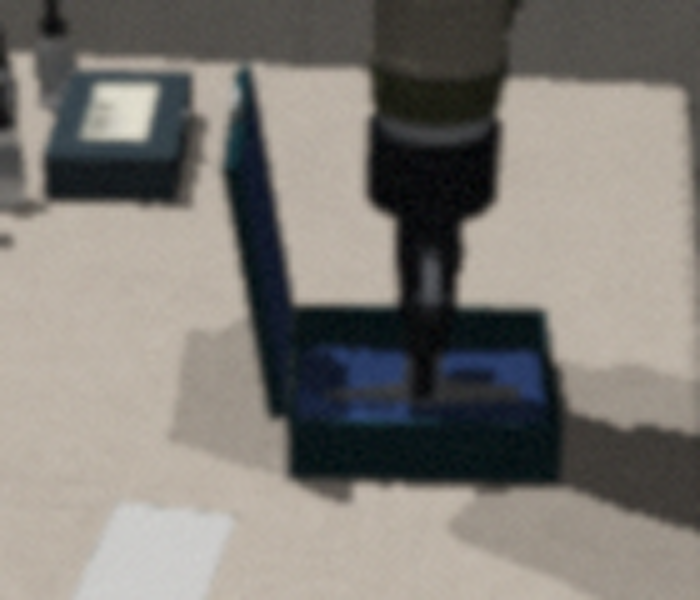

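{"name": "step_arm", "arguments": {"targets": [[1,-1,3,0,0,0,1],[1,-1,5,0,0,0,1],[1,-1,5.5,0,0,0,1],[1,-1,5.5,0,0,0,1]]}}

```text
time: 9.5
tool_pos: [0.4789, -0.1238, -0.0057]
eef_rot: [[-0.995, -0.099, 0.002], [-0.099, 0.995, 0.003], [-0.002, 0.003, -1.0]]
force: [-0.4, -0.0, 1.0]
opening: 0.0097
```

{"name": "step_arm", "arguments": {"targets": [[0,0,0,0,0,0,0.6],[0,0,0,0,0,0,0.3],[0,0,0,0,0,0,0.2],[0,0,0,0,0,0,0.2],[0,0,-10,0,0,0,0.2],[0,0,-35,0,0,0,0.2],[0,0,-75,0,0,0,0.2],[0,0,-115,0,0,0,0.2],[0,0,-155,0,0,0,0.2],[0,0,-195,0,0,0,0.2]]}}

```text
time: 10.5
tool_pos: [0.4782, -0.1244, 0.1918]
eef_rot: [[-0.995, -0.099, 0.003], [-0.099, 0.995, 0.003], [-0.003, 0.003, -1.0]]
force: [1.2, -0.4, -0.8]
opening: 0.0343
```

```bash
python3 -c "
from h import *
d=cam('wrist','w8.png');s=cam('side');cv2.imwrite('pics/s8.png',cv2.resize(s['image'][110:230,220:360],None,fx=5,fy=5,interpolation=cv2.INTER_CUBIC))
goal([.479,-.1245,.2],185.8)
"
```

```text
shift mm [ 2.5  1.7 -4.1] rot [-0.1  0.7 -0.1] [ 0.4817 -0.1259  0.196 ] [-24.    9.1 -11.   69.3   0.2 -29.7] F [0.8 0.1 0.3] 0.0339 10.6
```

View pics/w8.png

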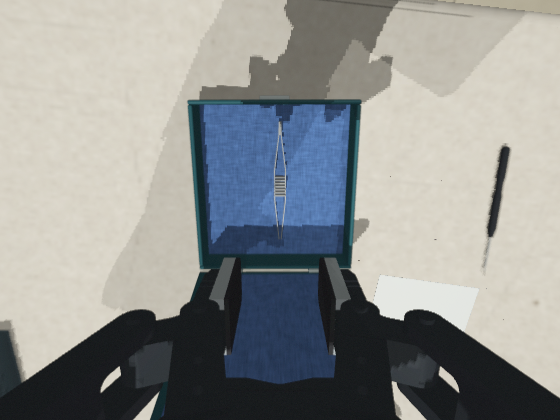

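View pics/s8.png

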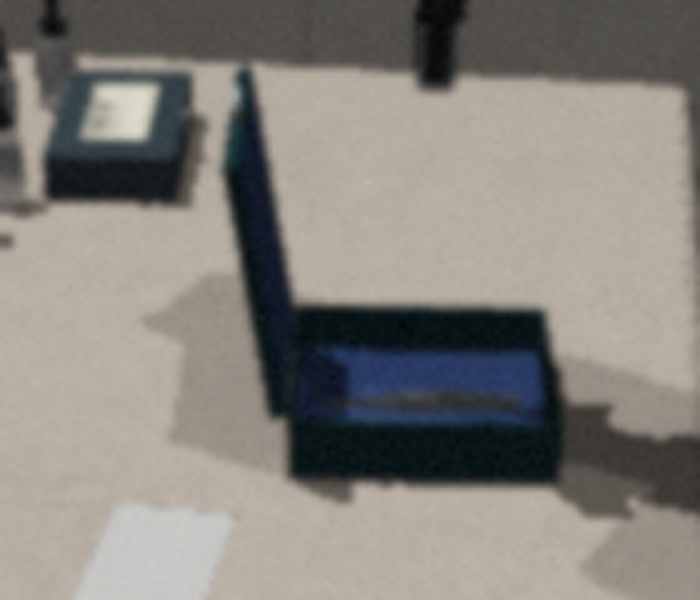

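The tweezers lie flat in the case, seen in the wrist view from (280,120) to (280,243), with the lid still open. Next I'll shut the jaws, go up and over the lid, and come down behind it.

{"name": "step_arm", "arguments": {"targets": [[0,0,-30,0,0,0,0.5],[0,0,-60,0,0,0,1],[-20,0,-70,0,0,0,1],[-50,0,-70,0,0,0,1],[-80,0,-70,0,0,0,1],[-110,0,-70,0,0,0,1],[-140,0,-70,0,0,0,1],[-155,0,-70,0,0,0,1],[-155,0,-70,0,0,0,1],[-155,0,-70,0,0,0,1]]}}

```text
time: 11.6
tool_pos: [0.6346, -0.1103, 0.2673]
eef_rot: [[-0.995, -0.099, 0.011], [-0.099, 0.995, -0.001], [-0.011, -0.002, -1.0]]
force: [-0.8, -0.6, -0.6]
opening: -0.0005
```

```bash
cat >> h.py <<'E'
Y=np.radians(5.8);CX=np.array([np.cos(Y),np.sin(Y),0]);CY=np.array([-np.sin(Y),np.cos(Y),0]);CO=np.array([.4815,-.1248,0])
def incase():
    p=robot.observe()['tool_pos']-CO;print('case mm',(p@CX*1000).round(1),(p@CY*1000).round(1),(p[2]*1000).round(1))
E
python3 -c "
from h import *
goal([.479,-.1245,.2],185.8);incase()
s=cam('side');cv2.imwrite('pics/s9.png',cv2.resize(s['image'][50:230,180:360],None,fx=4,fy=3.3,interpolation=cv2.INTER_CUBIC))
"
```

```text
shift mm [156.9   1.4  65.6] rot [-0.1  0.6 -0.1] [ 0.6346 -0.1103  0.2673] [-17.1  25.3  21.2  85.3   0.1 -22.8] F [-0.8 -0.6 -0.6] -0.0005 11.6
case mm 153.7 -1.0 267.3
```

View pics/s9.png

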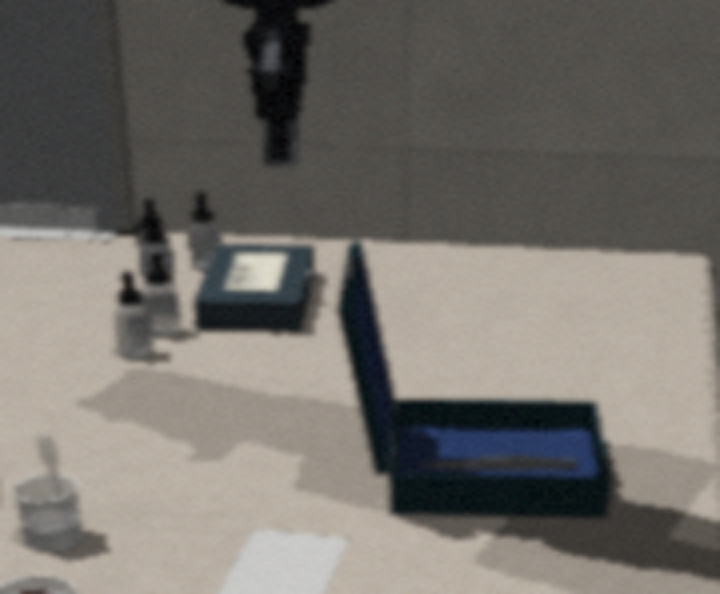

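{"name": "step_arm", "arguments": {"targets": [[0,0,30,0,0,0,1],[0,0,60,0,0,0,1],[0,0,90,0,0,0,1],[0,0,110,0,0,0,1],[0,0,115,0,0,0,1],[0,0,115,0,0,0,1]]}}

```text
time: 12.25
tool_pos: [0.6344, -0.1105, 0.1527]
eef_rot: [[-0.995, -0.098, 0.01], [-0.098, 0.995, -0.001], [-0.01, -0.002, -1.0]]
force: [-0.3, -1.1, -0.3]
opening: -0.0002
```

```bash
python3 -c "
from h import *
goal([.479,-.1245,.2],185.8);incase()
s=cam('side');cv2.imwrite('pics/s10.png',cv2.resize(s['image'][50:230,180:360],None,fx=4,fy=3.3,interpolation=cv2.INTER_CUBIC))
"
```

```text
shift mm [155.6   1.3 -48.8] rot [-0.1  0.6 -0.2] [ 0.6344 -0.1105  0.1527] [-17.1  26.3   6.8  69.9   0.1 -22.7] F [-0.3 -1.1 -0.3] -0.0002 12.25
case mm 153.6 -1.2 152.7
```

View pics/s10.png

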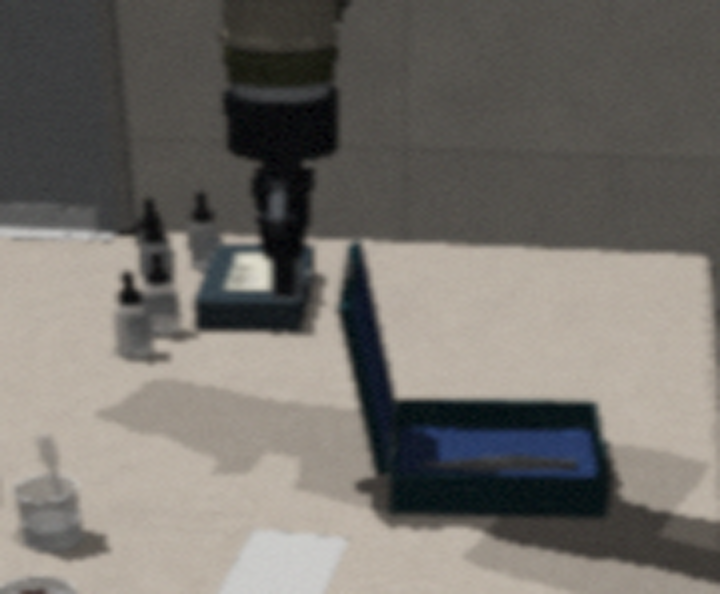

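{"name": "step_arm", "arguments": {"targets": [[12,0,0,0,0,0,1],[24,0,0,0,0,0,1],[36,0,1,0,0,0,1],[46,0,2,0,0,0,1],[56,0,3,0,0,0,1],[66,0,4,0,0,0,1],[76,0,5,0,0,0,1],[86,0,6,0,0,0,1],[96,0,7,0,0,0,1],[100,0,8,0,0,0,1]]}}

```text
time: 13.3
tool_pos: [0.5345, -0.1206, 0.1444]
eef_rot: [[-0.995, -0.098, 0.011], [-0.098, 0.995, -0.001], [-0.011, -0.002, -1.0]]
force: [0.3, 0.1, 1.2]
opening: 0.0
```

```bash
python3 -c "
from h import *
goal([.479,-.1245,.2],185.8);incase()
s=cam('side');cv2.imwrite('pics/s11.png',cv2.resize(s['image'][50:230,180:360],None,fx=4,fy=3.3,interpolation=cv2.INTER_CUBIC))
"
```

```text
shift mm [ 55.    1.5 -56.2] rot [-0.1  0.6 -0.2] [ 0.5345 -0.1206  0.1444] [-21.2  16.1  -9.4  63.9   0.2 -26.8] F [0.3 0.1 1.2] 0.0 13.3
case mm 53.2 -1.2 144.4
```

View pics/s11.png

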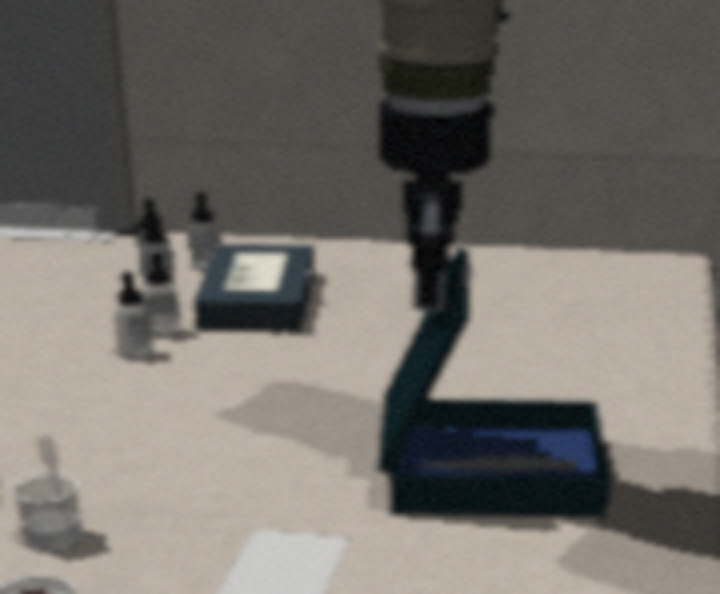

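The lid is now at about 65–70° and following the finger. Continuing along the arc.

{"name": "step_arm", "arguments": {"targets": [[10,0,3,0,0,0,1],[20,0,8,0,0,0,1],[30,0,14,0,0,0,1],[39,0,20,0,0,0,1],[48,0,28,0,0,0,1],[56,0,36,0,0,0,1],[64,0,44,0,0,0,1],[71,0,53,0,0,0,1],[77,0,63,0,0,0,1],[82,0,73,0,0,0,1]]}}

```text
time: 14.35
tool_pos: [0.4528, -0.1287, 0.0696]
eef_rot: [[-0.995, -0.098, 0.01], [-0.098, 0.995, -0.001], [-0.01, -0.002, -1.0]]
force: [0.3, -0.2, 0.9]
opening: 0.0003
```

```bash
python3 -c "
from h import *
goal([.479,-.1245,.2],185.8);incase()
s=cam('side');cv2.imwrite('pics/s12.png',cv2.resize(s['image'][50:230,180:360],None,fx=4,fy=3.3,interpolation=cv2.INTER_CUBIC))
"
```

```text
shift mm [ -27.8    1.3 -130.1] rot [-0.1  0.6 -0.2] [ 0.4528 -0.1287  0.0696] [-25.8  11.6 -26.8  51.1   0.2 -31.4] F [ 0.3 -0.2  0.9] 0.0003 14.35
case mm -29.0 -0.9 69.6
```

View pics/s12.png

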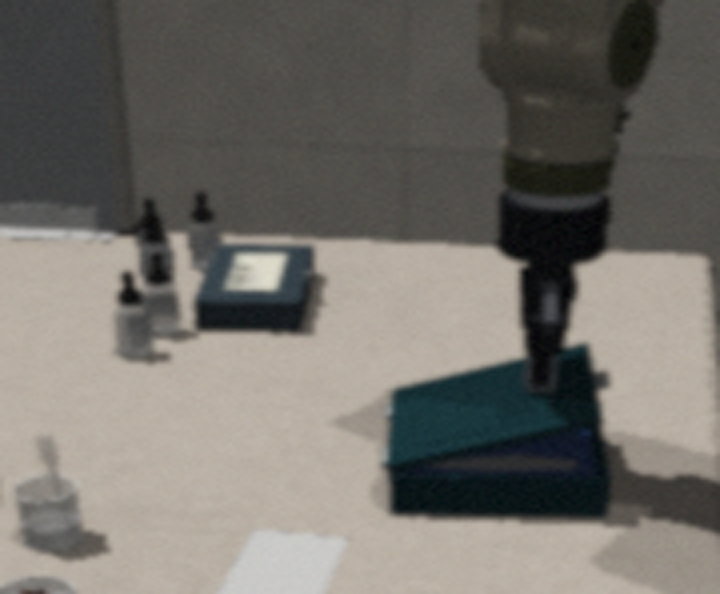

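{"name": "step_arm", "arguments": {"targets": [[3,0,9,0,0,0,1],[5,0,18,0,0,0,1],[7,0,26,0,0,0,1],[8,0,32,0,0,0,1],[9,0,36,0,0,0,1],[9,0,38,0,0,0,1],[9,0,39,0,0,0,1]]}}

```text
time: 15.1
tool_pos: [0.442, -0.1288, 0.0298]
eef_rot: [[-0.995, -0.098, 0.006], [-0.098, 0.995, 0.0], [-0.006, -0.0, -1.0]]
force: [-6.6, 1.5, 19.6]
opening: 0.0001
```

```bash
python3 -c "
from h import *
goal([.479,-.1245,.2],185.8);incase()
"
```

```text
shift mm [ -38.3    0.6 -169.9] rot [-0.   0.4 -0.2] [ 0.442  -0.1288  0.0298] [-26.4  13.3 -31.1  45.2   0.2 -32. ] F [-6.6  1.5 19.6] 0.0001 15.1
case mm -39.7 0.0 29.8
```

The force rose to about 20 N with the tip at z ≈ 0.050, so the lid is on the rim. Backing off to look.

{"name": "step_arm", "arguments": {"targets": [[0,0,0,0,0,0,1],[0,0,0,0,0,0,1],[0,0,-10,0,0,0,1],[0,0,-40,0,0,0,1],[0,0,-80,0,0,0,1],[0,0,-120,0,0,0,1],[0,-40,-150,0,0,0,1],[0,-80,-160,0,0,0,1],[0,-120,-160,0,0,0,1],[0,-160,-160,0,0,0,1]]}}

```text
time: 16.1
tool_pos: [0.4571, -0.2899, 0.1914]
eef_rot: [[-0.995, -0.098, 0.008], [-0.098, 0.995, -0.001], [-0.008, -0.002, -1.0]]
force: [0.9, 0.7, 0.7]
opening: 0.0002
```

```bash
python3 -c "
from h import *
s=cam('side');cv2.imwrite('pics/s13.png',cv2.resize(s['image'][80:340,180:360],None,fx=3.2,fy=2.3,interpolation=cv2.INTER_CUBIC))
t=cam('top','t13.png');P=cloud(t);incase();goal([.479,-.1245,.2],185.8)
v,u=np.indices(t['z_map'].shape);Q=P-CO;cx=Q@CX;cy=Q@CY
for r in (-70,-40,0,40,70):
    m=(abs(cx*1000-r)<5)&(abs(cy)<.065);print(r,m.sum(),np.median(P[m][:,2]) if m.any() else 0)
P=cloud(s);Q=P-CO;cx=Q@CX;cy=Q@CY
for r in (-70,-40,0,40,70):
    m=(abs(cx*1000-r)<5)&(abs(cy)<.065);print('side',r,m.sum(),np.median(P[m][:,2]) if m.any() else 0)
"
```

```text
case mm -41.0 -164.7 190.2
shift mm [-37.4 165.5 -10. ] rot [-0.2  0.4 -0.4] [ 0.4573 -0.2928  0.1902] [-41.2  14.4  -5.1  70.1   0.2 -46.6] F [-0.4 -0.2 -0.1] 0.0001 16.2
-70 343 0.05114902352438341
-40 333 0.051996628003554264
0 321 0.05203125729484979
40 320 0.05191846897115118
70 312 0.051267312467322156
side -70 68 0.04946254086497352
side -40 69 0.049891743246357985
side 0 72 0.050410263625494965
side 40 64 0.05002208119690654
side 70 68 0.049430241960255
```

View pics/s13.png

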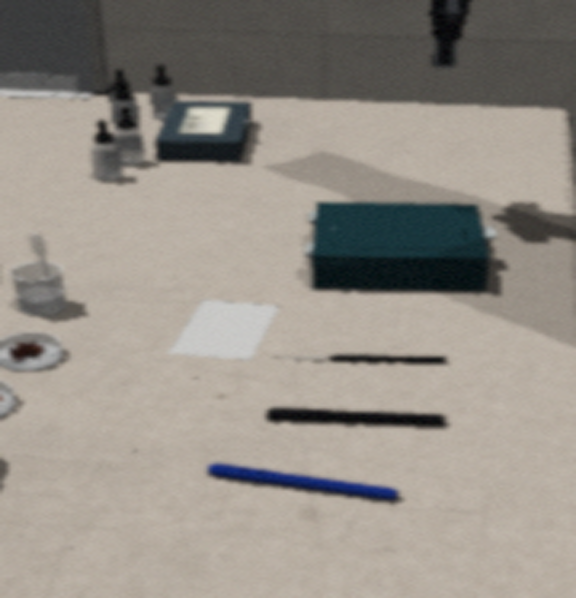

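View pics/t13.png

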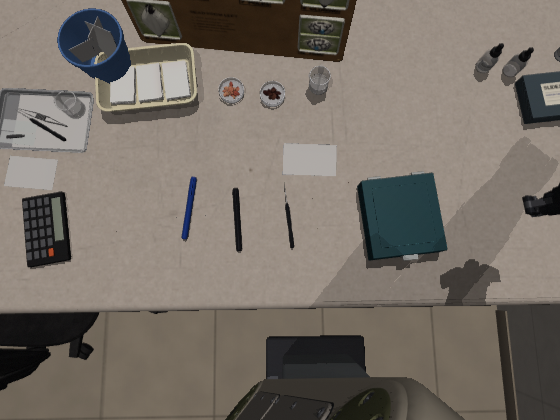

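The lid is closed and level: its top is at 50 to 52 mm along its whole length, where 50 mm is expected. The needle is still at (289,220) in the top view, and the arm is clear of everything.

```bash
python3 -c "
from station import robot
robot.job_done()"
```

```text
the job is handed in; nothing more can be done
```

The tweezers from the pen row lie flat in the instrument case, released, with the lid closed. I handed the job in at about 16 s of the 56 s allowed.

- **Tweezers:** after I let go, the wrist and side views showed them flat on the lining and centred between the side walls, with the lid still open. I couldn't see them again once the lid was shut.
- **Lid:** its top measured 50–52 mm along its whole length in the top and side views, against 50 mm when fully closed. I pressed it down with about 20 N.
- **Needle and pens:** they were at the same positions in the top view at the end as at the start.
- **Arm:** it was clear of everything when I handed in.

**Disagreement with the description:** my first grasp closed on nothing. The side and wrist cameras showed the fingertips about 20 mm behind the reported TCP, not 17 mm ahead of it as stated. I used the measured offset from then on, so the TCP readings near the worktop and the case floor were below zero. The second grasp then held at 10 mm.

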